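Park the empty probe carrier of a calibration bath

ROBOT

A 6-joint arm with a two-finger parallel gripper is mounted at the origin on the work surface. World frame = base frame: x ahead of the robot, y to its left, z up, the work surface at z = 0. Lengths are in m, angles in degrees, forces in N, time in s.
With the tool pointing down it reaches from about 0.4 to 0.825 m from the base axis. Payload 7 kg.
Tool frame: the origin (TCP) lies between the finger pads; the fingertips stand 19 mm ahead of it and the grasp point (between the pads) is the TCP; z points along the fingers, y is the line along which they close (so a half turn about z gives the same grasp; the last joint's range is limited). The gripper opens to 88 mm and grips with 3 to 60 N. Pads are 19 mm wide; open, the fingers measure 130 mm over their backs; the gripper's body (78 mm by 193 mm) begins 47 mm behind the grasp point.
Start: joints at [79.933, 20.546, 0.682, 0, -70.136, -16.507], TCP at [0.302, 0.604, 0.246] pointing down, gripper open.
Joint ranges: [-176.03, 176.03], [-82.01, 121.73], [-58.28, 71.71], [-173.87, 95.51], [-174.79, -0.11], [-173.66, 173.66]. Speed limits (degrees/s): [136.94, 136.94, 172.46, 180, 180, 180].

INTERFACE

Orientations are given as [roll, pitch, yaw] about the fixed x, y, z axes, in that order (R = Rz(yaw) Ry(pitch) Rx(roll)).
In Python, from plant import get_obs, snapshot, close_job, spot_in, spot_point gives the robot as it stands.
- The arm moves only by the tool play_rows, never from a script. Its argument "plan" is a list of rows, each a list of 6 numbers: the shift along the tool's x, y, z in cm, then the turn, a rotation vector about the tool's x, y, z in degrees. A call has 1 to 20 rows; each row shifts and turns the commanded pose from where the row before left it, along the tool's axes as they then stand; what a row does not reach is not made up. A row lasts 1/12 s, in which the tool goes at most 41.7 mm and 7.16 degrees, less where a joint would pass 70% of its speed; a pose out of reach is approached as far as the arm can. A call is refused whole if a number of a shift passes 4.17 or a number of a turn 7.16, either way. A call with a gripper value outside its range is refused whole. "grip" is the finger opening in cm, from 0 to 8.76, set as the call begins (left out, the last holds). The fingers move at their own pace and stop on an object; the grip force is fixed at half the most. Time passes only in rows, so rows that do not move let the fingers close. It gives the time, the measured TCP pose, the force, the opening and the grip force at its end, in the units of the state.
- get_obs(): the state, without advancing time (a new reading comes with each control period).
- snapshot(name): name is "side" or "top" or "wrist"; returns a dict with "frame" (384x512x3 uint8, red, green, blue), "fx", "fy", "cx", "cy" (pixels), "position" and "attitude" of the camera in the world. Camera axes: x right, y down, z forward; pixel columns grow to the right and rows downward; lengths in m; the calibration is good to about 2 mm. The wrist camera is an equidistant fisheye: a pixel r from the principal point sees the ray r / f radians off the axis. A picture is of the moment at which its call begins. There is no depth.
- close_job(): hands the job in; it is judged then, once.
Trained networks look in the newest picture that a camera, given by its name, has taken for a name from the list of things; names that differ only in an ending like _2 or _b are one class to them, and where a whole thing is asked for, a point or a joint stands for the part that bears it (a point fixed in the world has none). Each returns a list of dicts, best first, with "score" (0 to 1); they miss things now and then, are a little off and sometimes report something else, mostly with a low value. They report only what shows in the picture. A call takes as long as a camera call. They do not tell look-alikes from the thing itself.
- spot_in(camera, thing): "position" ([x, y, z] in m, in world coordinates, good to about 4 mm: the middle of the surface that is visible of it).
- spot_point(camera, thing): "position" ([x, y, z] in m, in world coordinates, good to about 4 mm: a listed point, or the origin of a listed thing).
The state is a dict: "clock": time; "joint_pos": joint angles; "qvel": joint speeds; "tau": joint torques, N m; "tool_pos": TCP position; "orientation": TCP orientation; "force": force on the tool from outside, world axes, zero at the start; "moment": the same for the moment, N m; "opening": finger opening in m; "gripper_force": force on a finger pad.
Only numpy, scipy, OpenCV 4.12 (cv2) and the standard library are available. Lean on these libraries where they do the work, as an engineer would, in place of code of your own. Each camera call takes 0.05 s, during which the arm holds its last target. There are 200 camera calls.

TASK

Lift the empty probe carrier straight up and level out of its two U brackets on the bath, both ends together, and lay it gently in the two forks of the cradle under the wire shelf. It only goes in under the shelf end first, so set it down on the bench and let go of it on the way, then take it again by one end; its outer end stays sticking out in front of the shelf. Keep it level all the time, do not drop it, and leave the carrier with the probes and everything else on the bench and shelf where it is.

Things in the scene. Friction and masses are not known exactly. Their poses are not given: they have to be found in the camera images.
- carrier: Empty probe carrier, 0.18-0.36 kg: square steel bar 16 x 16 x 200 mm with two grey cross arms, each 20 (along bar) x 90 x 30 mm high, centred on the bar 52 mm either side of its middle; bar free for 84 mm between the arms and 38 mm at each end. Origin: bar's centre; x along bar, y along arms, z up. Same either way round or up. On the bench it lies on its arms, origin 15 mm up.
- end_a (a point): Centre of the +x end face of the empty carrier's bar (100 mm from its middle).
- end_b (a point): Centre of the -x end face of the empty carrier's bar (100 mm from its middle).
- loaded: Carrier with two probes in it, lying loose in the other brackets; it stays there. Size, origin and axes as the empty one, plus black probe handles 20 mm across, rising to 65 mm above the bar's centre at x, y = (-52, +33) and (+52, -33) mm, and thin stems hanging 100 mm below it.
- bath: Drained calibration bath, fixed, dark casing, steel rim 165 mm above the bench. Origin: on the bench under the centre of the tank opening (150 mm in x, 250 in y; floor 46 mm up), z up. Casing x +-106, y -150 to +302 mm. Control head: x +-98 mm, y 170 to 285 mm, up to 319 mm high. The two carriers lie along x, at y = -60 and +60 mm; which is where varies.
- pair_a (a point): Middle between the pair of U brackets at y = -60 mm of the bath, at the centre of a bar lying in them: 185 mm above the bench. Axes as the bath. Brackets, one on each rim at x = +-88 mm: 12 mm thick in x, slot 20 mm wide, open on top, slot floor 177 mm and cheek tops 201 mm above the bench: a bar must rise 24 mm to be free of them.
- pair_b (a point): The same for the pair of U brackets at y = +60 mm of the bath, nearer the control head.
- shelf: Wire instrument shelf, fixed: 200 x 200 mm, underside 114 mm and top 122 mm above the bench, wires too close for fingers; 10 mm legs at the corners (+-93 mm). Things lie on it up to 160 mm above the bench. Origin: on the bench under its centre, z up; open front at -x. Under it stands the parking cradle: two U forks (see seat) on a foot plate 50 x 190 mm, 4 mm high.
- seat (a point): Where the parked bar's centre belongs: at (-70, 0, 38) mm of the shelf's frame, same axes, bar along x; 30 mm inside the shelf's front edge, so 70 mm of the carrier, with one arm, stays out in front. Open-topped forks at x = -12 and +80 mm from here, 10 mm thick in x: slot 22 mm wide flaring to 40, floor 30 mm, cheek tops 55 mm above the bench. One arm goes between the forks.
- meter: Blue hand-held meter lying on the bench, loose: 170 mm (x) x 86 mm x 37 mm high, with two 16 mm stubs on its +x end. Origin: centre of its underside. Leave alone.
- meter2: The same kind of meter lying on the shelf, loose. Origin: centre of its underside. Leave alone.
- logger: White and black pen-shaped logger lying on the shelf, loose: x from -85 to +80 mm, 40 mm wide, 30 mm high. Origin: on its underside. Leave alone.
- beaker: Glass beaker, loose, 68 mm across, 90 mm high. Origin: centre of its underside. Leave alone.
- bottle: White plastic bottle, loose, 60 mm across, 150 mm high. Origin: centre of its underside. Leave alone.
- carton: Cardboard carton, loose, 130 (x) x 90 x 60 mm high. Origin: centre of its underside. Leave alone.
- screwdriver: Screwdriver lying on the bench, loose, 170 mm along x, up to 30 mm thick. Origin: near its middle. Leave alone.
Not all that is in view belongs to the job. What is shaped like the carrier but green or pink is not meant.

How it is judged:
By the outcome, as a careful person would: the job done as asked, in the order asked, and still so for the second after the job is handed in, with the robot touching nothing.
It also fails if it takes over 58 s, if anything falls off the work surface, if the arm or the gripper's body presses on something with over 40 N, if the wrist force passes 120 N, or if a joint passes its speed limit or range.

## Working session

There is one attempt and no reset: what is moved stays moved. The work goes in short steps, Python scripts to look and compute and a tool call to move; the robot and the scene stay as the last step left them, time stands still between calls to the robot, and variables do not carry over. Pictures are saved under pics/ and viewed, at most 13 in all, crops included, and the job is handed in when it is done.

Besides the shell and the picture viewer there is one more tool, called after ">>>" by a JSON object that holds its "name" and its "arguments". play_rows: Moves the arm, as the interface text tells. Its arguments: {"type":"object","properties":{"plan":{"type":"array","items":{"type":"array","items":{"type":"number"}}},"grip":{"type":"number"}},"required":["plan"]}

```bash
mkdir -p pics; ls; cat > h.py <<'E'
import numpy as np, cv2
from plant import get_obs, snapshot, close_job, spot_in, spot_point
def save(n,f): cv2.imwrite('pics/'+n,cv2.cvtColor(f,cv2.COLOR_RGB2BGR))
def rd(l,k=3): return [(round(d['score'],2),np.round(d['position'],3).tolist()) for d in l[:k]]
E
python3 - <<'E'
from h import *
s=snapshot('side');t=snapshot('top')
for n,x in (('side',s),('top',t)):
    print(n,x['fx'],x['cx'],x['cy'],np.round(x['position'],3),np.round(x['attitude'],3))
save('a.png',np.hstack([s['frame'],t['frame']])[:, :]) 
im=cv2.imread('pics/a.png'); cv2.imwrite('pics/side.png',cv2.resize(im[:,:512],(768,576)));cv2.imwrite('pics/top.png',cv2.resize(im[:,512:],(768,576)))
for c in('side','top'):
  for n in ('carrier','loaded','bath','pair_a','pair_b','shelf','seat','end_a','end_b','meter'): print(c,n,rd(spot_point(c,n)))
print(get_obs())
E
```

```text
pics
side 395.66992971182987 255.51701529622426 192.95708734526565 [-0.148 -0.94   0.927] [-127.042   -1.219  -34.169]
top 394.95556448471234 257.86339973580505 198.77922233665294 [ 0.253 -0.097  1.299] [-170.562   -1.275  -88.489]
side carrier [(0.83, [0.554, 0.235, 0.182]), (0.75, [0.361, -0.253, 0.015]), (0.57, [0.186, 0.295, 0.017])]
side loaded [(0.75, [0.545, 0.355, 0.182]), (0.57, [0.545, 0.356, 0.183])]
side bath [(0.61, [0.546, 0.3, -0.0])]
side pair_a [(0.83, [0.553, 0.238, 0.185]), (0.68, [0.545, 0.354, 0.182])]
side pair_b [(0.83, [0.553, 0.238, 0.185]), (0.68, [0.545, 0.354, 0.182])]
side shelf [(0.91, [0.682, -0.31, -0.002])]
side seat [(0.67, [0.611, -0.306, 0.04])]
side end_a [(0.9, [0.416, -0.173, 0.017]), (0.69, [0.291, 0.267, 0.014]), (0.65, [0.654, 0.243, 0.184])]
side end_b [(0.9, [0.416, -0.173, 0.017]), (0.69, [0.291, 0.267, 0.014]), (0.65, [0.654, 0.243, 0.184])]
side meter [(0.83, [0.684, -0.362, 0.125]), (0.65, [0.725, 0.015, -0.002])]
top carrier [(0.84, [0.556, 0.233, 0.184]), (0.76, [0.187, 0.295, 0.016]), (0.59, [0.356, -0.249, 0.016])]
top loaded [(0.74
[... 763 characters left out ...]
(0.9, [0.727, 0.012, 0.001])]
{'clock': 1.1, 'joint_pos': array([ 7.99343230e+01,  2.05452997e+01,  6.81225110e-01, -6.90996632e-04,
       -7.01343966e+01, -1.65066312e+01]), 'qvel': array([-0.05547975,  0.07418888, -0.02469578, -0.04789639,  0.04069243,
       -0.01497085]), 'tau': array([-1.77412217e-04, -5.82403314e+01,  2.93299896e+01,  7.00273186e+00,
        1.22969793e-02, -1.57220882e-05]), 'tool_pos': array([0.30195166, 0.60367296, 0.24556546]), 'orientation': array([-1.79998719e+02,  1.05747061e-03, -2.65725430e+01]), 'force': array([0.36790978, 0.75029084, 0.0243232 ]), 'moment': array([-0.03595254, -0.01368608, -0.00325796]), 'gripper_force': 0.0, 'opening': 0.08744754740106095}
```

View pictures.

View pics/side.png

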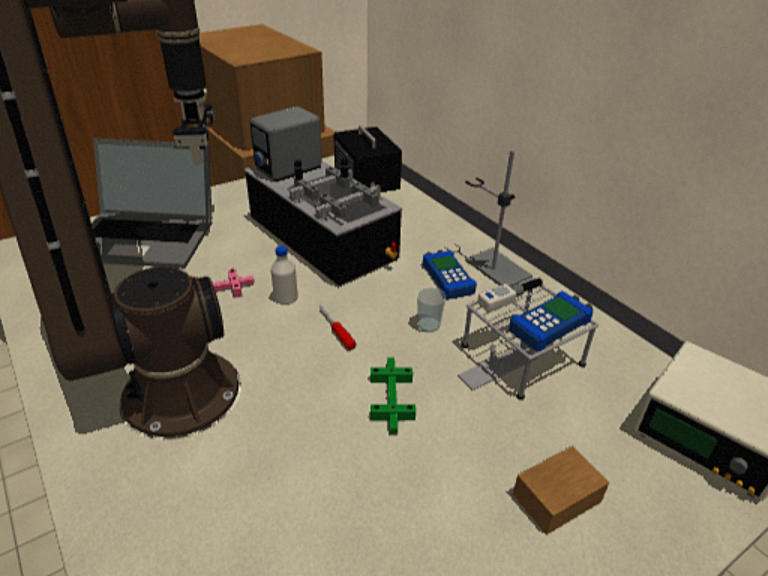

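View pics/top.png

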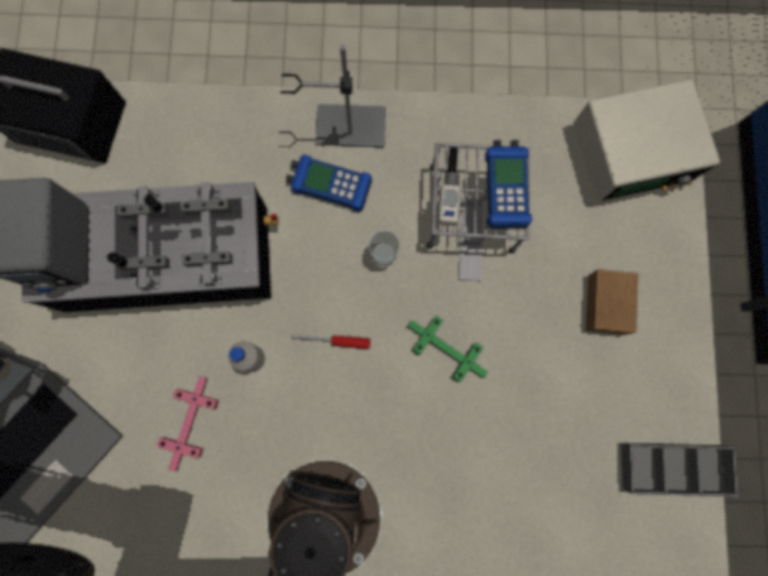

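The side view shows the bath with two steel carriers at about (345,190), the pink look-alike at (235,283), the green at (392,395), and the shelf at (530,320) with its fork foot at (480,375).

From the top, these could be taken for the carrier:
- Steel without probes, at (206,232): this is the one I want.
- Steel with two black probes, at (142,235): the loaded carrier.
- Green, at (447,348): not meant.
- Pink, at (186,424): not meant.

I'll rise clear of the control head and go above the chosen carrier, then take a close crop.

>>> {"name": "play_rows", "arguments": {"plan": [[0,0,-3,0,0,-6.5],[0,0,-3,0,0,-6.5],[0,0,-3,0,0,-6.5],[0,0,-3,0,0,-6.5],[0,0,-3,0,0,-6.5],[1.4,2.8,0,0,0,0],[1.4,2.8,0,0,0,0],[1.4,2.8,0,0,0,0],[1.4,2.8,0,0,0,0],[1.4,2.8,0,0,0,0],[1.4,2.8,0,0,0,0],[1.4,2.8,0,0,0,0],[1.4,2.8,0,0,0,0],[1.4,2.8,0,0,0,0],[1.4,2.8,0,0,0,0],[1.4,2.8,0,0,0,0],[1.4,2.8,0,0,0,0],[1.4,2.8,0,0,0,0],[1.4,2.8,0,0,0,0],[0,0,0,0,0,0]], "grip": 6}}

```text
clock: 2.77
tool_pos: [0.5393, 0.2302, 0.3957]
orientation: [179.9, -0.0, 5.7]
force: [-0.3, -0.3, -1.1]
opening: 0.06
gripper_force: 0.0
```

```bash
cat >> h.py <<'E'
from scipy.spatial.transform import Rotation as R
def delta(target,yaw=None):
    "tool-axes shift (cm) to a world target"
    o=get_obs(); Rt=R.from_euler('xyz',o['orientation'],degrees=True)
    return np.round(Rt.inv().apply(np.array(target)-o['tool_pos'])*100,2)
E
python3 - <<'E'
from h import *
w=snapshot('wrist'); print(w['fx'],w['cx'],w['cy'],np.round(w['position'],3),np.round(w['attitude'],2))
save('w1.png',w['frame'])
for n in ('carrier','loaded','pair_a','end_a','bath'): print(n,rd(spot_point('wrist',n)))
t=snapshot('top')
for n in ('shelf','seat'): print(n,rd(spot_point('top',n)))
E
```

```text
297.3186396354542 258.47394311905356 190.7559069815395 [0.62  0.239 0.535] [ 1.6246e+02 -5.0000e-02 -8.4350e+01]
carrier [(0.96, [0.36, -0.254, 0.011]), (0.58, [0.556, 0.236, 0.189]), (0.56, [0.543, 0.352, 0.188])]
loaded [(0.97, [0.542, 0.357, 0.186])]
pair_a [(0.89, [0.559, 0.235, 0.186]), (0.73, [0.544, 0.355, 0.189])]
end_a [(0.97, [0.657, 0.244, 0.185]), (0.91, [0.413, -0.166, 0.017]), (0.64, [0.457, 0.227, 0.189])]
bath [(0.83, [0.552, 0.296, -0.004])]
shelf []
seat [(0.62, [0.613, -0.303, 0.039])]
```

View pics/w1.png

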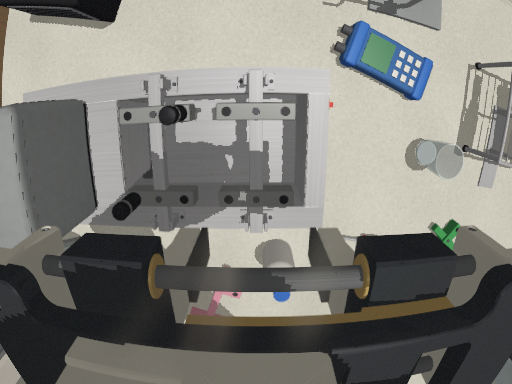

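The close wrist view shows the steel carrier without probes at about (255,150), with its bar vertical in the image. The loaded one, with black probes, is at (160,150). The choice holds and the yaw is aligned, so I go down.

>>> {"name": "play_rows", "arguments": {"plan": [[0,-0.2,1.5,0,0,0],[0,-0.2,2,0,0,0],[0,0,2,0,0,0],[0,0,2,0,0,0],[0,0,2,0,0,0],[0,0,2,0,0,0],[0,0,2,0,0,0],[0,0,2,0,0,0],[0,0,2,0,0,0],[0,0,1.5,0,0,0],[0,0,1,0,0,0],[0,0,0.5,0,0,0],[0,0,0,0,0,0],[0,0,0,0,0,0]]}}

```text
clock: 4.38
tool_pos: [0.5373, 0.2384, 0.1912]
orientation: [-180.0, -0.0, 6.0]
force: [0.8, 0.6, -0.2]
opening: 0.0604
gripper_force: 0.0
```

>>> {"name": "play_rows", "arguments": {"plan": [[0,0,0,0,0,0],[0,0,0,0,0,0],[0,0,0,0,0,0],[0,0,0,0,0,0],[0,0,0,0,0,0],[0,0,0,0,0,0],[0,0,0,0,0,0],[0,0,0,0,0,0],[0,0,0,0,0,0],[0,0,0,0,0,0]], "grip": 0}}

```text
clock: 5.22
tool_pos: [0.5372, 0.2353, 0.1907]
orientation: [179.8, 0.1, 5.9]
force: [3.1, -10.2, 2.2]
opening: 0.016
gripper_force: 30.0
```

Gripped at 16 mm. I'll relieve the side force first, then go straight up.

>>> {"name": "play_rows", "arguments": {"plan": [[0,0.15,0,0,0,0],[0,0.15,0,0,0,0],[0,0,0,0,0,0],[0,0,-0.2,0,0,0],[0,0,-0.4,0,0,0],[0,0,-0.5,0,0,0],[0,0,-0.5,0,0,0],[0,0,-0.5,0,0,0],[0,0,-0.5,0,0,0],[0,0,-0.5,0,0,0],[0,0,-0.5,0,0,0],[0,0,-0.5,0,0,0],[0,0,-0.4,0,0,0],[0,0,0,0,0,0]]}}

```text
clock: 6.38
tool_pos: [0.5377, 0.2352, 0.2367]
orientation: [-180.0, -0.1, 5.9]
force: [-0.8, -0.3, -2.9]
opening: 0.0158
gripper_force: 30.0
```

```bash
python3 - <<'E'
from h import *
o=get_obs(); print(o['tool_pos'],o['orientation'],o['force'],o['moment'],o['joint_pos'],o['opening'])
w=snapshot('wrist'); print(rd(spot_point('wrist','end_a'),4)); print(rd(spot_point('wrist','carrier')))
t=snapshot('top'); print(rd(spot_point('top','end_a'),6),rd(spot_point('top','bottle')),rd(spot_point('top','beaker')),rd(spot_point('top','carton')),rd(spot_point('top','screwdriver')),rd(spot_point('top','seat')),rd(spot_point('top','shelf')))
E
```

```text
[0.5377114  0.23522422 0.23673643] [-1.79959022e+02 -8.37348579e-02  5.93344863e+00] [-0.81484881 -0.32376026 -2.94210908] [-0.05556037  0.0288577  -0.01640832] [ 4.27128102e+01  1.26020508e+01 -1.16179437e+01  1.89988979e-02
 -6.56884048e+01  5.32128604e+01] 0.015829559055928293
[(0.68, [0.658, 0.247, 0.234]), (0.39, [0.542, 0.359, 0.183])]
[(0.64, [0.558, 0.235, 0.232])]
[(0.82, [0.416, -0.168, 0.015]), (0.77, [0.454, 0.222, 0.228]), (0.61, [0.093, 0.319, 0.016]), (0.59, [0.285, 0.264, 0.017]), (0.57, [0.655, 0.249, 0.227])] [(0.92, [0.328, 0.173, -0.006])] [(0.59, [0.564, -0.108, 0.001]), (0.21, [0.553, 0.235, 0.228])] [(0.58, [0.471, -0.61, 0.002])] [(0.63, [0.374, -0.0, -0.002]), (0.46, [0.563, -0.11, -0.002])] [(0.59, [0.612, -0.301, 0.04])] [(0.57, [0.682, -0.308, -0.002])]
```

>>> {"name": "play_rows", "arguments": {"plan": [[0,0,-1,0,0,2],[0,0,-2,0,0,3],[0,0,-2,0,0,3],[0,0,-2,0,0,3],[0,0,-1,0,0,1],[-0.33,1,0,0,0,0],[-0.33,2,0,0,0,0],[-0.33,3,0,0,0,0],[-0.33,3.3,0,0,0,0],[-0.33,3.3,0,0,0,0],[-0.33,3.3,0,0,0,0],[-0.33,3.3,0,0,0,0],[-0.33,3.3,0,0,0,0],[-0.33,3.3,0,0,0,0],[-0.33,3.3,0,0,0,0],[-0.33,3.3,0,0,0,0],[-0.33,3.3,0,0,0,0],[-0.33,3.3,0,0,0,0],[-0.33,3.3,0,0,0,0],[-0.33,3.3,0,0,0,0]]}}

```text
clock: 8.6
tool_pos: [0.4382, -0.2146, 0.3147]
orientation: [-180.0, 0.0, -6.0]
force: [0.6, -0.2, -3.4]
opening: 0.016
gripper_force: 30.0
```

>>> {"name": "play_rows", "arguments": {"plan": [[-0.33,3.3,0,0,0,0],[-0.33,3.3,0,0,0,0],[-0.33,3.3,0,0,0,0],[-0.33,3.3,0,0,0,0],[-0.33,3.3,0,0,0,0],[-0.33,2.5,0,0,0,0],[-0.33,1.9,0,0,0,0],[-0.33,1,0,0,0,0],[0,0,0,0,0,0],[0,0,0,0,0,0]]}}

```text
clock: 9.43
tool_pos: [0.3896, -0.428, 0.3146]
orientation: [-179.9, 0.1, -6.1]
force: [1.4, 0.3, -2.9]
opening: 0.0162
gripper_force: 30.0
```

```bash
python3 - <<'E'
from h import *
w=snapshot('wrist'); save('w2.png',w['frame']); print(np.round(w['position'],4),np.round(w['attitude'],2))
for n in ('end_a','carrier','shelf','seat','carton'):print(n,rd(spot_point('wrist',n),4))
s=snapshot('side'); save('s2.png',s['frame'])
for n in ('end_a','seat','shelf'):print(n,rd(spot_point('side',n),4))
t=snapshot('top'); save('t2.png',t['frame'])
E
```

```text
[ 0.4709 -0.4363  0.4533] [ 1.6237e+02  7.0000e-02 -9.6200e+01]
end_a [(0.95, [0.308, -0.336, 0.014]), (0.86, [0.511, -0.44, 0.311]), (0.66, [0.417, -0.165, 0.014])]
carrier [(0.91, [0.409, -0.427, 0.31]), (0.79, [0.36, -0.254, 0.008])]
shelf []
seat [(0.61, [0.614, -0.307, 0.039])]
carton [(0.81, [0.472, -0.611, -0.001])]
end_a [(0.96, [0.312, -0.419, 0.311]), (0.74, [0.302, -0.339, 0.018]), (0.6, [0.41, -0.43, 0.307]), (0.57, [0.414, -0.172, 0.016])]
seat [(0.66, [0.611, -0.306, 0.038]), (0.35, [0.546, 0.298, 0.001])]
shelf [(0.97, [0.684, -0.306, 0.001]), (0.26, [0.61, -0.309, 0.038])]
```

View pics/w2.png

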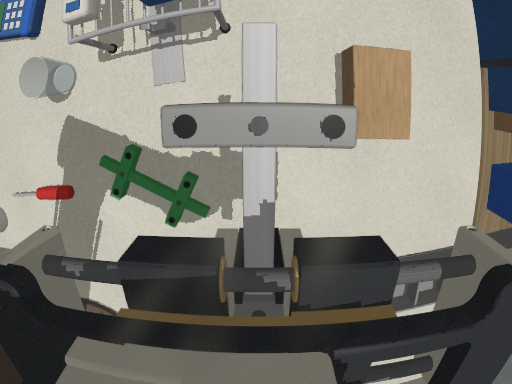

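The wrist view shows the carrier held level with its forward arm at (258,125). The green carrier is at (155,185), the carton at (378,90) and the foot plate's front end at (168,60). The bench underneath is clear, so I lower.

>>> {"name": "play_rows", "arguments": {"plan": [[0,0,1,0,0,0],[0,0,2,0,0,0],[0,0,2.5,0,0,0],[0,0,2.5,0,0,0],[0,0,2.5,0,0,0],[0,0,2.5,0,0,0],[0,0,2.5,0,0,0],[0,0,2.5,0,0,0],[0,0,2.5,0,0,0],[0,0,2.5,0,0,0],[0,0,2.5,0,0,0],[0,0,1.5,0,0,0],[0,0,1,0,0,0],[0,0,0.5,0,0,0],[0,0,0.2,0,0,0],[0,0,0.1,0,0,0],[0,0,0.1,0,0,0],[0,0,0.1,0,0,0]]}}

```text
clock: 11.48
tool_pos: [0.3911, -0.4286, 0.0266]
orientation: [180.0, -0.1, -6.1]
force: [-0.1, 1.1, -3.1]
opening: 0.0161
gripper_force: 30.0
```

>>> {"name": "play_rows", "arguments": {"plan": [[0,0,0.1,0,0,0],[0,0,0.1,0,0,0],[0,0,0,0,0,0]]}}

```text
clock: 11.73
tool_pos: [0.3905, -0.4282, 0.0238]
orientation: [180.0, -0.0, -6.1]
force: [0.4, 0.5, -2.7]
opening: 0.0157
gripper_force: 30.0
```

>>> {"name": "play_rows", "arguments": {"plan": [[0,0,0.1,0,0,0],[0,0,0.1,0,0,0],[0,0,0,0,0,0]]}}

```text
clock: 11.98
tool_pos: [0.3903, -0.4281, 0.0214]
orientation: [-180.0, 0.0, -6.1]
force: [-0.3, -0.8, -2.6]
opening: 0.0159
gripper_force: 30.0
```

>>> {"name": "play_rows", "arguments": {"plan": [[0,0,0.05,0,0,0],[0,0,0.05,0,0,0],[0,0,0,0,0,0]]}}

```text
clock: 12.23
tool_pos: [0.3904, -0.4282, 0.0207]
orientation: [180.0, 0.0, -6.1]
force: [-1.0, 1.0, 0.0]
opening: 0.0156
gripper_force: 30.0
```

Touchdown: the weight has gone off the wrist. I'll let go, rise, back off along the bar and tilt the gripper back.

>>> {"name": "play_rows", "arguments": {"plan": [[0,0,0,0,0,0],[0,0,0,0,0,0],[0,0,0,0,0,0],[0,0,0,0,0,0],[0,0,-0.3,0,0,0],[0,0,-1,0,0,0],[0,0,-2,0,0,0],[0,0,-2,0,0,0],[0,0,-2,0,0,0],[-1.3,0,0,0,6,0],[-1.3,0,0,0,6,0],[0,0,0,0,6,0],[0,0,0,0,6,0],[0,0,0,0,0,0]], "grip": 5}}

```text
clock: 13.4
tool_pos: [0.3631, -0.424, 0.0928]
orientation: [-179.9, -24.1, -6.2]
force: [-0.5, -0.6, 0.3]
opening: 0.0499
gripper_force: 0.0
```

```bash
python3 - <<'E'
from h import *
w=snapshot('wrist'); save('w3.png',w['frame'])
for n in ('end_a','carrier','seat','shelf'):print(n,rd(spot_point('wrist',n),4))
s=snapshot('side'); 
for n in ('end_a','carrier'):print(n,rd(spot_point('side',n),4))
s=snapshot('top'); 
for n in ('end_a','carrier','seat','shelf'):print(n,rd(spot_point('top',n),6))
o=get_obs();print(o['tool_pos'],o['orientation'],o['joint_pos'])
print(delta([.3277,-.4215,.06]),delta([.3277,-.4215,.024]))
E
```

```text
end_a [(0.96, [0.313, -0.415, 0.017]), (0.94, [0.511, -0.445, 0.015]), (0.83, [0.417, -0.166, 0.011])]
carrier [(0.95, [0.361, -0.254, 0.013]), (0.58, [0.409, -0.428, 0.017])]
seat [(0.75, [0.613, -0.31, 0.041]), (0.34, [0.47, -0.612, 0.001])]
shelf []
end_a [(0.93, [0.313, -0.418, 0.015]), (0.92, [0.509, -0.442, 0.017]), (0.86, [0.303, -0.337, 0.016]), (0.64, [0.288, 0.271, 0.012])]
carrier [(0.59, [0.358, -0.251, 0.015]), (0.56, [0.407, -0.429, 0.011]), (0.56, [0.186, 0.294, 0.017])]
end_a [(0.91, [0.288, 0.262, 0.018]), (0.84, [0.417, -0.166, 0.014])]
carrier [(0.84, [0.362, -0.25, 0.017]), (0.71, [0.19, 0.295, 0.016])]
seat [(0.86, [0.614, -0.302, 0.038]), (0.74, [0.544, 0.356, 0.184])]
shelf [(0.8, [0.682, -0.309, 0.0])]
[ 0.36468432 -0.4251198   0.09189013] [-179.94078889  -23.58212922   -6.05083226] [-39.73214984  12.94173524 -27.82555784 -25.02415751 -31.77157907
 143.06981972]
[-4.68  0.03  1.44] [-6.12  0.03  4.74]
```

View pics/w3.png

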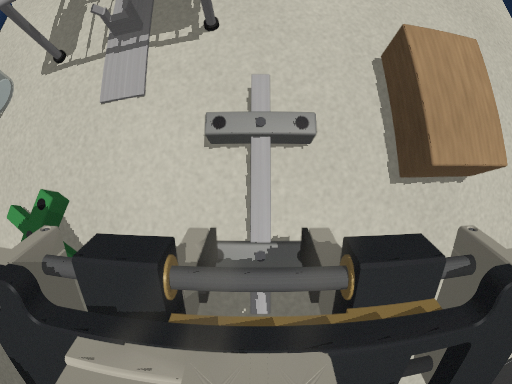

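The wrist view shows the carrier lying straight under the tool, bar at column 261. The front shelf-leg feet are at (60,57) and (211,24), and the foot plate's front corners at (103,101) and (146,95). I'll get the shelf yaw from these.

```bash
python3 - <<'E'
from h import *
w=snapshot('wrist')
RR=R.from_euler('xyz',w['attitude'],degrees=True)
def pt(u,v,z):
    d=np.array([(u-w['cx'])/w['fx'],(v-w['cy'])/w['fy']]);th=np.linalg.norm(d)
    ray=RR.apply(np.r_[d/th*np.sin(th),np.cos(th)]); p=w['position']; return p+ray*(z-p[2])/ray[2]
A=[pt(60,58,0),pt(211,25,0),pt(103,101,.004),pt(146,95,.004),pt(152,25,.004)]
for a in A: print(a.round(4))
d=A[0]-A[1]; print(np.linalg.norm(d),np.degrees(np.arctan2(-d[0],d[1])))
d=A[4]-A[3]; print(np.degrees(np.arctan2(d[1],d[0])))
im=cv2.cvtColor(w['frame'],cv2.COLOR_RGB2BGR)[0:120,0:260]; cv2.imwrite('pics/w3c.png',cv2.resize(im,(780,360),interpolation=cv2.INTER_CUBIC))
E
```

```text
[ 0.5904 -0.2146  0.    ]
[ 0.5862 -0.3988  0.    ]
[ 0.5154 -0.2849  0.004 ]
[ 0.5121 -0.3326  0.004 ]
[ 0.5977 -0.3356  0.004 ]
0.18426419339179695 -1.2992773028650777
-2.0369303796937297
```

View pics/w3c.png

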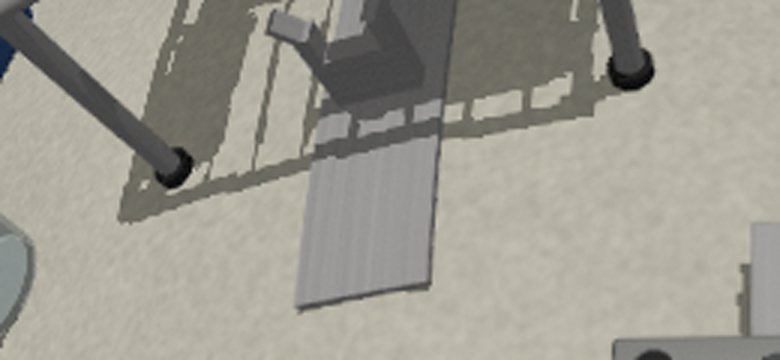

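>>> {"name": "play_rows", "arguments": {"plan": [[-1,0,0.3,0,0,0],[-1.2,0,0.4,0,0,0],[-1.2,0,0.4,0,0,0],[-1.2,0,0.3,0,0,0],[-0.4,0,0.9,0,0,0],[-0.4,0,0.9,0,0,0],[-0.4,0,0.9,0,0,0],[-0.2,0,0.5,0,0,0],[0,0,0,0,0,0]]}}

```text
clock: 14.85
tool_pos: [0.3279, -0.4211, 0.0245]
orientation: [-179.9, -23.5, -6.1]
force: [0.7, -0.4, -0.4]
opening: 0.0501
gripper_force: 0.0
```

```bash
python3 - <<'E'
from h import *
o=get_obs();print(o['tool_pos'],o['orientation'],o['force']); print(delta([.3277,-.4215,.024]))
E
```

```text
[ 0.32791078 -0.42107311  0.02451552] [-179.85921265  -23.51864271   -6.1382285 ] [ 0.67608021 -0.39363471 -0.37795042]
[-0.04  0.04  0.04]
```

>>> {"name": "play_rows", "arguments": {"plan": [[0,0,0,0,0,0],[0,0,0,0,0,0],[0,0,0,0,0,0],[0,0,0,0,0,0],[0,0,0,0,0,0],[0,0,0,0,0,0],[0,0,0,0,0,0],[0,0,0,0,0,0]], "grip": 0}}

```text
clock: 15.52
tool_pos: [0.3283, -0.4215, 0.0262]
orientation: [-180.0, -23.6, -6.1]
force: [-0.3, 1.2, 4.2]
opening: 0.0156
gripper_force: 30.0
```

>>> {"name": "play_rows", "arguments": {"plan": [[0.04,0,-0.09,0,0,0],[0.08,0,-0.18,0,0,0],[0.12,0,-0.27,0,0,0],[0.16,0,-0.37,0,0,0],[0.2,0,-0.46,0,0,0],[0.2,0,-0.46,0,0,0],[0.2,0,-0.46,0,0,0],[0.16,0,-0.37,0,0,0],[0,0,0,0,0,0]]}}

```text
clock: 16.27
tool_pos: [0.3285, -0.4218, 0.0561]
orientation: [180.0, -23.7, -6.0]
force: [-0.1, -0.5, -3.1]
opening: 0.0157
gripper_force: 30.0
```

```bash
python3 - <<'E'
from h import *
o=get_obs();print(o['tool_pos'],o['orientation'],o['force'],o['moment'])
w=snapshot('wrist')
for n in ('end_a','carrier','seat'):print(n,rd(spot_point('wrist',n),4))
s=snapshot('side'); save('s3.png',cv2.resize(s['frame'][190:330,180:380],(800,560),interpolation=cv2.INTER_CUBIC))
for n in ('end_a','carrier'):print(n,rd(spot_point('side',n),4))
E
```

```text
[ 0.32846481 -0.4217517   0.05611848] [179.97388619 -23.67643476  -6.02725955] [-0.12289669 -0.49873841 -3.09549622] [ 0.13432614  1.94616885 -0.02075824]
end_a []
carrier [(0.97, [0.411, -0.426, 0.043]), (0.85, [0.36, -0.255, 0.014]), (0.61, [0.473, -0.612, 0.002])]
seat []
end_a [(0.91, [0.507, -0.439, 0.044]), (0.6, [0.286, 0.266, 0.015]), (0.51, [0.303, -0.334, 0.017])]
carrier [(0.84, [0.411, -0.429, 0.039]), (0.74, [0.612, -0.304, 0.038]), (0.63, [0.189, 0.294, 0.017]), (0.42, [0.36, -0.25, 0.015])]
```

View pics/s3.png

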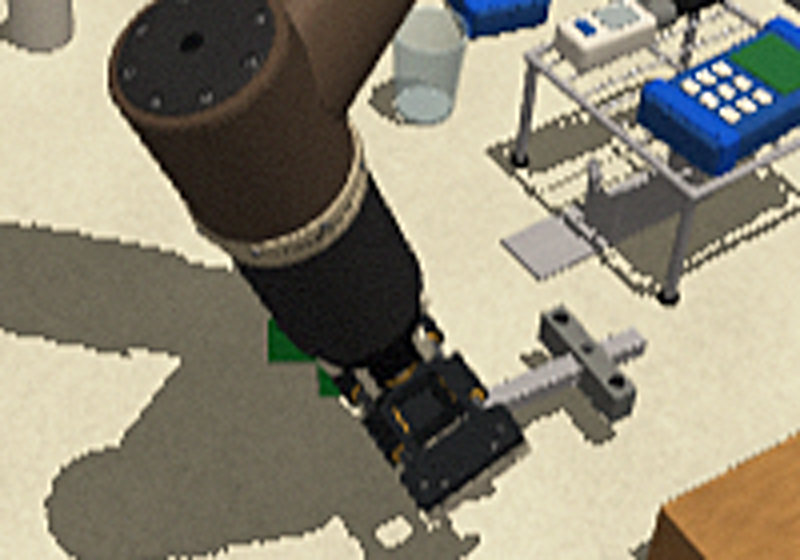

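Held level: the far end is at about 0.044 m and the origin at about 0.042 m. The green one is untouched. Next I lift to entry height, match the shelf yaw and line up in front.

>>> {"name": "play_rows", "arguments": {"plan": [[0.27,0,-0.61,0.27,0,-0.61],[0.27,0,-0.61,0.27,0,-0.61],[0.27,0,-0.61,0.27,0,-0.61],[0.27,0,-0.61,0.27,0,-0.61],[0.27,0,-0.61,0.27,0,-0.61],[0.27,0,-0.61,0.27,0,-0.61],[0.3,-0.7,0.13,0,0,0],[0.6,-1.4,0.27,0,0,0],[0.68,-1.6,0.3,0,0,0],[0.68,-1.6,0.3,0,0,0],[0.68,-1.6,0.3,0,0,0],[0.68,-1.6,0.3,0,0,0],[0.68,-1.6,0.3,0,0,0],[0.6,-1.4,0.27,0,0,0],[0.45,-1,0.2,0,0,0],[0,0,0,0,0,0],[0,0,0,0,0,0]]}}

```text
clock: 18.03
tool_pos: [0.3914, -0.2977, 0.0949]
orientation: [-179.9, -23.6, -2.0]
force: [0.5, -0.6, -2.8]
opening: 0.0159
gripper_force: 30.0
```

```bash
python3 - <<'E'
from h import *
o=get_obs();print(o['tool_pos'],o['orientation'],o['force'])
w=snapshot('wrist'); save('w4.png',cv2.resize(w['frame'],(800,600),interpolation=cv2.INTER_CUBIC)); print(w['position'],w['attitude'],w['cx'],w['cy'],w['fx'],w['fy'])
for n in ('end_a','carrier','seat','shelf'):print(n,rd(spot_point('wrist',n),4))
s=snapshot('side')
for n in ('end_a','carrier','seat'):print(n,rd(spot_point('side',n),4))
E
```

```text
[ 0.39137615 -0.29768815  0.09488271] [-179.92229709  -23.61252121   -1.96141905] [ 0.53273942 -0.62116165 -2.80393724]
[ 0.41030103 -0.29785441  0.25497815] [-1.73948888e+02  8.02296819e-02 -9.20173044e+01] 258.47394311905356 190.7559069815395 297.3186396354542 297.3186396354542
end_a [(0.69, [0.417, -0.168, 0.016])]
carrier [(0.88, [0.473, -0.298, 0.083])]
seat []
shelf []
end_a [(0.91, [0.303, -0.337, 0.018]), (0.82, [0.415, -0.175, 0.018]), (0.71, [0.572, -0.308, 0.081]), (0.61, [0.287, 0.267, 0.013])]
carrier [(0.98, [0.472, -0.303, 0.081]), (0.82, [0.186, 0.295, 0.018]), (0.76, [0.362, -0.25, 0.013])]
seat [(0.74, [0.612, -0.308, 0.038]), (0.7, [0.545, 0.357, 0.181])]
```

View pics/w4.png

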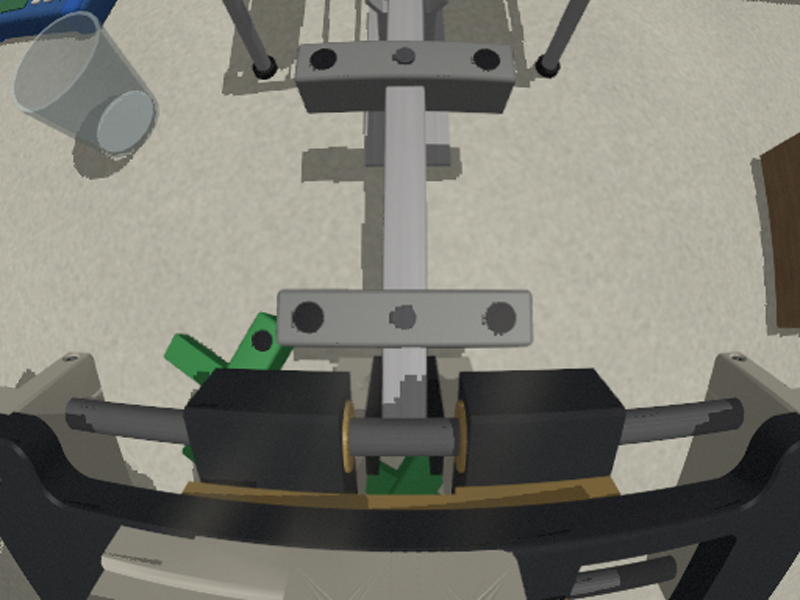

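The near view shows the carrier along column 404, the front leg feet at (264,68) and (547,67), and the foot plate's front corners at (366,147) and (450,147). The fork cheeks show at either side of the bar at the top. I'll check the fit from these.

```bash
python3 - <<'E'
from h import *
w=snapshot('wrist')
RR=R.from_euler('xyz',w['attitude'],degrees=True)
def pt(u,v,z):
    d=np.array([(u/1.5625-w['cx'])/w['fx'],(v/1.5625-w['cy'])/w['fy']]);th=np.linalg.norm(d)
    ray=RR.apply(np.r_[d/th*np.sin(th),np.cos(th)]); p=w['position']; return p+ray*(z-p[2])/ray[2]
for a in [(264,68,.0),(547,67,.0),(366,147,.004),(450,147,.004),(405,87,.092),(405,345,.092),(309,317,.1),(500,317,.1),(323,59,.1),(487,59,.1)]: print(a,pt(*a).round(4))
im=cv2.cvtColor(w['frame'],cv2.COLOR_RGB2BGR)[0:110,190:330]; cv2.imwrite('pics/w4c.png',cv2.resize(im,(764,600),interpolation=cv2.INTER_CUBIC))
E
```

```text
(264, 68, 0.0) [ 0.5937 -0.2132  0.    ]
(547, 67, 0.0) [ 0.5874 -0.4008  0.    ]
(366, 147, 0.004) [ 0.5262 -0.2812  0.004 ]
(450, 147, 0.004) [ 0.5244 -0.3303  0.004 ]
(405, 87, 0.092) [ 0.5119 -0.3034  0.092 ]
(405, 345, 0.092) [ 0.4107 -0.2994  0.092 ]
(309, 317, 0.1) [ 0.4212 -0.2673  0.1   ]
(500, 317, 0.1) [ 0.4187 -0.3319  0.1   ]
(323, 59, 0.1) [ 0.5229 -0.2713  0.1   ]
(487, 59, 0.1) [ 0.5204 -0.3363  0.1   ]
```

View pics/w4c.png

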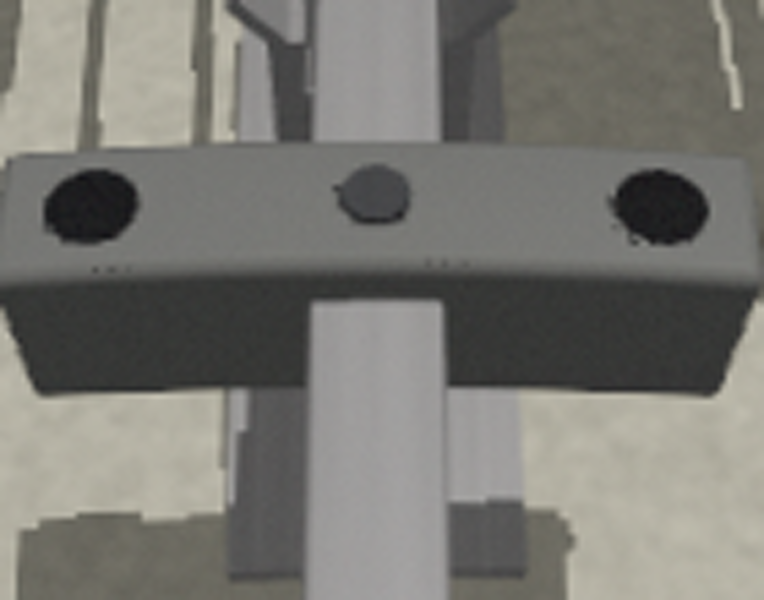

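The bar and forks are in line to about 1 mm and the yaw matches. I go in end first, 14.1 cm.

>>> {"name": "play_rows", "arguments": {"plan": [[0.46,0,0.2,0,0,0],[0.92,0,0.4,0,0,0],[0.92,0,0.4,0,0,0],[0.92,0,0.4,0,0,0],[0.92,0,0.4,0,0,0],[0.92,0,0.4,0,0,0],[0.92,0,0.4,0,0,0],[0,0,0,0,0,0]]}}

```text
clock: 19.2
tool_pos: [0.4589, -0.3012, 0.095]
orientation: [-180.0, -23.7, -2.0]
force: [0.5, 0.7, -2.3]
opening: 0.0158
gripper_force: 30.0
```

>>> {"name": "play_rows", "arguments": {"plan": [[0.92,0,0.4,0,0,0],[0.92,0,0.4,0,0,0],[0.92,0,0.4,0,0,0],[0.92,0,0.4,0,0,0],[0.92,0,0.4,0,0,0],[0.92,0,0.4,0,0,0],[0.92,0,0.4,0,0,0],[0.5,0,0.24,0,0,0],[0,0,0,0,0,0],[0,0,0,0,0,0]]}}

```text
clock: 20.03
tool_pos: [0.532, -0.3035, 0.0944]
orientation: [-179.9, -23.6, -2.1]
force: [-0.3, 0.1, -3.2]
opening: 0.0161
gripper_force: 30.0
```

```bash
python3 - <<'E'
from h import *
o=get_obs();print(o['tool_pos'],o['orientation'],o['force'])
w=snapshot('wrist'); save('w5.png',cv2.resize(w['frame'],(800,600),interpolation=cv2.INTER_CUBIC))
for n in ('carrier','seat','shelf'):print(n,rd(spot_point('wrist',n),4))
s=snapshot('side'); save('s5.png',cv2.resize(s['frame'][160:290,260:440],(800,578),interpolation=cv2.INTER_CUBIC))
for n in ('end_a','carrier','seat'):print(n,rd(spot_point('side',n),4))
E
```

```text
[ 0.53202139 -0.30349315  0.09443918] [-179.91179004  -23.56691046   -2.07976379] [-0.32444554  0.12691005 -3.24206758]
carrier [(0.68, [0.684, -0.308, 0.001]), (0.56, [0.613, -0.302, 0.084])]
seat [(0.96, [0.616, -0.31, 0.039])]
shelf [(0.78, [0.685, -0.309, 0.002])]
end_a [(0.81, [0.284, 0.268, 0.015]), (0.63, [0.303, -0.341, 0.016])]
carrier [(0.93, [0.356, -0.251, 0.013]), (0.71, [0.185, 0.294, 0.017]), (0.61, [0.612, -0.307, 0.077])]
seat [(0.92, [0.61, -0.303, 0.039])]
```

View pics/s5.png

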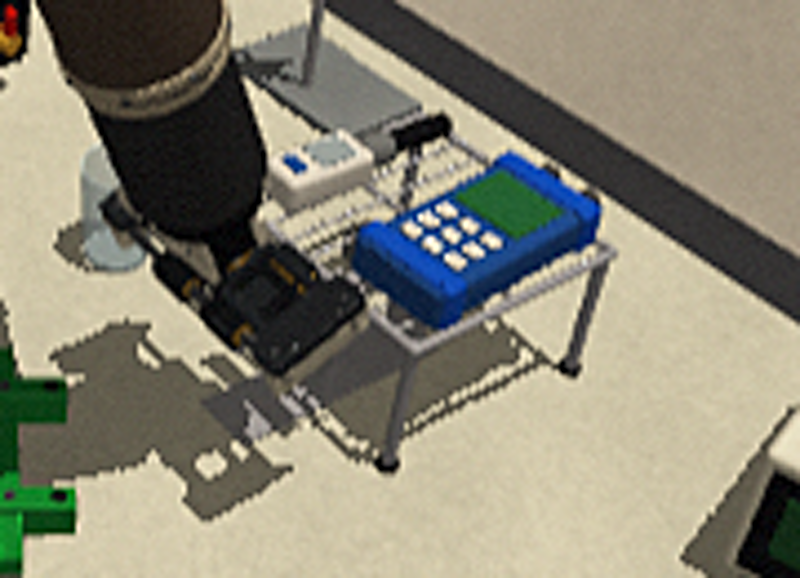

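The side crop shows the gripper in front of the shelf edge at about (300,300), clear of the meter. The carrier is under the shelf, over the forks, so I lower gently.

>>> {"name": "play_rows", "arguments": {"plan": [[-0.1,0,0.23,0,0,0],[-0.2,0,0.46,0,0,0],[-0.2,0,0.46,0,0,0],[-0.2,0,0.46,0,0,0],[-0.2,0,0.46,0,0,0],[-0.2,0,0.46,0,0,0],[-0.1,0,0.23,0,0,0],[0,0,0,0,0,0]]}}

```text
clock: 21.1
tool_pos: [0.5317, -0.3035, 0.0636]
orientation: [-179.9, -23.5, -2.1]
force: [-1.0, -0.1, -2.3]
opening: 0.0159
gripper_force: 30.0
```

>>> {"name": "play_rows", "arguments": {"plan": [[-0.08,0,0.18,0,0,0],[-0.08,0,0.18,0,0,0],[-0.08,0,0.18,0,0,0],[-0.08,0,0.18,0,0,0],[0,0,0,0,0,0]]}}

```text
clock: 21.52
tool_pos: [0.5319, -0.3036, 0.0565]
orientation: [-179.9, -23.6, -2.1]
force: [0.2, 0.1, -3.6]
opening: 0.0156
gripper_force: 30.0
```

>>> {"name": "play_rows", "arguments": {"plan": [[-0.08,0,0.18,0,0,0],[-0.06,0,0.14,0,0,0],[-0.04,0,0.09,0,0,0],[-0.04,0,0.09,0,0,0],[0,0,0,0,0,0]]}}

```text
clock: 21.93
tool_pos: [0.532, -0.3036, 0.0512]
orientation: [-179.9, -23.6, -2.1]
force: [1.0, -1.0, -2.7]
opening: 0.0159
gripper_force: 30.0
```

>>> {"name": "play_rows", "arguments": {"plan": [[-0.04,0,0.09,0,0,0],[0,0,0,0,0,0],[0,0,0,0,0,0]]}}

```text
clock: 22.18
tool_pos: [0.5322, -0.3037, 0.0505]
orientation: [-179.9, -23.6, -2.1]
force: [0.1, 0.0, -2.2]
opening: 0.0158
gripper_force: 30.0
```

>>> {"name": "play_rows", "arguments": {"plan": [[-0.04,0,0.09,0,0,0],[0,0,0,0,0,0],[0,0,0,0,0,0]]}}

```text
clock: 22.43
tool_pos: [0.5323, -0.3037, 0.0496]
orientation: [-179.9, -23.6, -2.1]
force: [-0.7, 0.0, -1.9]
opening: 0.0159
gripper_force: 30.0
```

```bash
python3 - <<'E'
from h import *
for i in range(4):
  snapshot('wrist'); o=get_obs(); print(o['tool_pos'].round(4),o['force'].round(2),o['moment'].round(3))
E
```

```text
[ 0.5323 -0.3037  0.0496] [-0.08 -0.43 -2.53] [0.021 1.813 0.004]
[ 0.5323 -0.3037  0.0496] [ 0.32 -0.47 -2.3 ] [0.052 1.739 0.002]
[ 0.5323 -0.3037  0.0496] [-0.41  0.38 -1.98] [0.    1.717 0.022]
[ 0.5322 -0.3037  0.0496] [ 0.   -0.6  -2.14] [0.    1.68  0.021]
```

>>> {"name": "play_rows", "arguments": {"plan": [[-0.02,0,0.05,0,0,0],[0,0,0,0,0,0],[-0.02,0,0.05,0,0,0],[0,0,0,0,0,0],[0,0,0,0,0,0]]}}

```text
clock: 23.05
tool_pos: [0.5322, -0.3037, 0.0487]
orientation: [-179.9, -23.6, -2.1]
force: [-3.1, 1.8, 4.4]
opening: 0.0157
gripper_force: 30.0
```

```bash
python3 - <<'E'
from h import *
for i in range(3):
  snapshot('wrist'); o=get_obs(); print(o['tool_pos'].round(4),o['force'].round(2),o['moment'].round(3))
E
```

```text
[ 0.5322 -0.3038  0.0487] [-3.64  0.56  5.  ] [0.212 1.856 0.105]
[ 0.5322 -0.3037  0.0486] [-4.97  0.7   3.42] [0.162 1.724 0.051]
[ 0.5322 -0.3038  0.0486] [-3.98 -0.66  4.67] [0.221 1.814 0.053]
```

Seated: the floor carries it. I'll ease the push slightly, open, and back off along the fingers.

>>> {"name": "play_rows", "arguments": {"plan": [[0.01,0,-0.04,0,0,0],[0,0,0,0,0,0],[0,0,0,0,0,0]]}}

```text
clock: 23.45
tool_pos: [0.5322, -0.3037, 0.0488]
orientation: [-179.9, -23.6, -2.1]
force: [-2.3, -0.2, 2.7]
opening: 0.016
gripper_force: 30.0
```

>>> {"name": "play_rows", "arguments": {"plan": [[0,0,0,0,0,0],[0,0,0,0,0,0],[0,0,0,0,0,0],[0,0,0,0,0,0],[0,0,0,0,0,0],[0,0,-0.3,0,0,0],[0,0,-0.8,0,0,0],[0,0,-1.5,0,0,0],[0,0,-2,0,0,0],[0,0,-2,0,0,0],[0,0,-2,0,0,0],[0,0,-2,0,0,0],[-1,0,-2,0,0,0],[-1,0,-2,0,0,0],[-1,0,-2,0,0,0],[-1,0,-2,0,0,0],[0,0,0,0,0,0],[0,0,0,0,0,0]], "grip": 5}}

```text
clock: 24.95
tool_pos: [0.4207, -0.3001, 0.205]
orientation: [180.0, -23.8, -2.1]
force: [0.3, -0.3, 0.4]
opening: 0.0499
gripper_force: 0.0
```

```bash
python3 - <<'E'
from h import *
o=get_obs();print(o['tool_pos'],o['force'])
w=snapshot('wrist'); im=w['frame']
for n in ('carrier','seat','end_a'):print(n,rd(spot_point('wrist',n),4))
s=snapshot('side')
for n in ('end_a','carrier','seat','loaded','meter','beaker'):print(n,rd(spot_point('side',n),5))
a=cv2.resize(im,(533,400)); b=cv2.resize(s['frame'][140:300,300:440],(267,305)); c=np.zeros((400,800,3),np.uint8); c[:,:533]=a; c[:305,533:]=b; save('fin.png',c)
E
```

```text
[ 0.42068275 -0.30012878  0.20500791] [ 0.28201857 -0.28106516  0.40593515]
carrier [(0.94, [0.358, -0.253, 0.01]), (0.82, [0.616, -0.305, 0.039])]
seat [(0.82, [0.615, -0.309, 0.04])]
end_a [(0.86, [0.515, -0.299, 0.038])]
end_a [(0.95, [0.304, -0.338, 0.014]), (0.9, [0.516, -0.304, 0.038]), (0.77, [0.413, -0.171, 0.02]), (0.72, [0.715, -0.312, 0.041]), (0.53, [0.286, 0.271, 0.014])]
carrier [(0.64, [0.187, 0.295, 0.016])]
seat [(0.86, [0.612, -0.307, 0.039])]
loaded [(0.61, [0.543, 0.355, 0.183]), (0.18, [0.726, 0.014, -0.001])]
meter [(0.88, [0.688, -0.36, 0.127]), (0.64, [0.727, 0.014, -0.006]), (0.38, [0.466, -0.607, 0.006])]
beaker [(0.62, [0.565, -0.11, 0.003])]
```

View pics/fin.png

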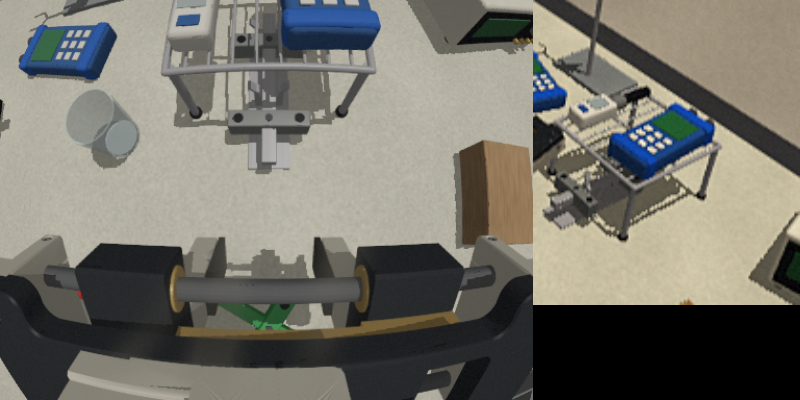

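The final view shows the carrier in the forks, its outer arm in front of the shelf at (268,122). Both ends are at about 38–41 mm height and nothing else has moved. Handing in.

```bash
python3 -c "
from h import *
print(close_job())"
```

```text
the job is handed in; nothing more can be done
None
```

The empty carrier lies level in both cradle forks, about 2 mm from the seat point by the camera estimates, with its outer end in front of the shelf and nothing else seen to have moved; handed in at about 25 s, no verdict returned.

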